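# Hang the mounting gauge on the sprung hook

## Robot

A 7-joint arm with a two-finger parallel gripper is mounted at the origin on the work surface. World frame = base frame: x ahead of the robot, y to its left, z up, the work surface at z = 0. Lengths are in m, angles in rad, forces in N, time in s.
With the tool pointing down it reaches from about 0.425 to 0.875 m from the base axis. Payload 4.7 kg.
Tool frame: the origin (TCP) lies at the very end of the fingers, on their centre line; the grasp point (between the pads) lies 19 mm behind it; z points along the fingers, y is the line along which they close (so a half turn about z gives the same grasp; the last joint's range is limited). The gripper opens to 87 mm and grips with 3 to 60 N. Pads are 19 mm wide; open, the fingers measure 117 mm over their backs; the gripper's body (75 mm by 190 mm) begins 51 mm behind the grasp point.
Start: joints at [1.254, 0.321, -0.07, 1.45, 0.023, 1.371, -0.057], TCP at [0.211, -0.615, 0.223] pointing down, gripper open.
Joint ranges: [-2.86, 2.86], [-0.3, 2.09], [-1.38, 1.24], [0.06, 2.45], [-1.56, 4.7], [0.09, 2.05], [-2.69, 2.69]. Speed limits (rad/s): [2.57, 2.57, 3.14, 3.14, 3.14, 3.14, 3.14].

## Interface

Orientations are given as a rotation vector (axis times angle).
In Python, from bench import ctrl, vision gives the robot as it stands.
- The arm moves only by the tool jog_arm, never from a script. Its argument "increments" is a list of rows, each an object of numbers: "tx", "ty", "tz": the shift along the tool's x, y, z in mm; "wx", "wy", "wz": the turn, a rotation vector about the tool's x, y, z in rad; "gripper": the opening, from 0 (shut) to 1 (fully open). In form: [{"tx": .., "ty": .., "tz": .., "wx": .., "wy": .., "wz": .., "gripper": ..}, ...]. A call has exactly 5 rows; each row is the pose to reach, as a shift and turn from the pose commanded when the call began, along the tool's axes at that moment; what a row does not reach only later rows make up. A row lasts 1/12 s, in which the tool goes at most 41.7 mm and 7.16 degrees, less where a joint would pass 70% of its speed; a pose out of reach is approached as far as the arm can. A call with a gripper value outside its range is refused whole. The fingers move at their own pace and stop on an object; "grip_force" is the grip in N (left out, the last holds). Time passes only in rows, so rows that repeat a pose let the fingers close, or fill a call up. It gives the time, the measured TCP pose, the force, the opening and the grip force at its end, in the units of the state.
- ctrl.get_state(): the state, without advancing time (a new reading comes with each control period).
- vision.get_image(name): name is "side" or "top"; returns a dict with "color" (480x640x3 uint8, blue, green, red), "fx", "fy", "cx", "cy" (pixels), "k1" (the pictures are not rectified: a ray, as slopes to the right and down, at radius r is drawn at 1 + k1 r^2 times it, then the intrinsics apply), "extrinsics" (4x4, takes a point from world to camera coordinates). Camera axes: x right, y down, z forward; pixel columns grow to the right and rows downward; lengths in m; the calibration is good to about 2 mm. A picture is of the moment at which its call begins. There is no depth.
- ctrl.close_job(): hands the job in; it is judged then, once.
Trained networks look in the newest picture that a camera, given by its name, has taken for a name from the list of things; names that differ only in an ending like _2 or _b are one class to them, and where a whole thing is asked for, a point or a joint stands for the part that bears it (a point fixed in the world has none). Each returns a list of dicts, best first, with "conf" (0 to 1); they miss things now and then, are a little off and sometimes report something else, mostly with a low value. They report only what shows in the picture. A call takes as long as a camera call. They do not tell look-alikes from the thing itself.
- vision.spot_in(camera, thing): "bbox" ([left, top, right, bottom] in pixels, round what is visible of it).
The state is a dict: "time": time; "joint_positions": joint angles; "qd": joint speeds; "joint_torque": joint torques, N m; "position": TCP position; "tool_rot": TCP orientation; "ft_force": force on the tool from outside, world axes, zero at the start; "torque": the same for the moment, N m; "grip_width": opening from 0.0 (shut) to 1.0 (fully open); "grip_force": force on a finger pad.
Only numpy, scipy, OpenCV 4.12 (cv2) and the standard library are available. Lean on these libraries where they do the work, as an engineer would, in place of code of your own. Each camera call takes 0.05 s, during which the arm holds its last target. There are 200 camera calls.

## Task

Take the mounting gauge out of its white rest and hang it by its window on the hook of the steel stand, with the graduated face pointing outward, away from the backplate. The hook's carriage may stand a little to either side on its rail, so feel for the pin gently; slide the gauge on until you press it lightly against the backplate, then lower it until the pin carries it behind the turned-up tip, and let go. Be gentle: do not force the sprung hook against its stops, and leave the other things alone.

Things in the scene. Friction and masses are not known exactly. Their poses are not given: they have to be found in the camera images.
- gauge: aluminium plate 8 mm thick (its x), 90 wide (its y), 165 high (its z), about 0.25 kg; origin mid lower edge. Starts upright, lowest 24 mm in the rest's slot. Top 40 mm: a grip tab 50 wide. +x face is marked (black graduation lines), -x face blank. Window right through, 14 wide, 22 high, from 88 to 110 mm above the lower edge
- gauge_window (a point): middle of the gauge's window (99 mm above the gauge's lower edge, mid thickness); axes as the gauge
- gauge_out (a point): imaginary point 100 mm straight out from the window's middle, on the marked side of the gauge: shows which way the marked face looks
- rest: white nylon block 50 x 110 x 32 mm, fixed, with an open-topped slot 10 mm wide (across its x) and 94 mm long (along its y), floor 8 mm up, in which the gauge starts; origin under its centre, axes as the gauge's at the start
- bracket: fixed steel hook stand, at most 175 mm high: foot 100 x 120 x 12 mm, post, and a 120 mm rail along its y with a hook carriage: an upright backplate 54 mm wide, from 10 mm above to 48 below the pin's axis, and a level round pin 8 mm thick, 38 mm long, along the bracket's +x (outward), its last 8 mm turned up to 10 mm above the axis. Origin under the foot's centre
- rail_mid (a point): fixed point of the bracket, 30 mm out (+x) and 165 up from its origin: where the pin's axis would meet the unpressed backplate's front if the carriage stood at mid rail. The carriage is left up to 22 mm to either side of this (along y) and stays put: this offset is NOT measured, find it by feel or by eye. Axes as the bracket
- hook_home (a point): fixed point of the bracket, 34 mm out, 158 up: where the window's middle is once the gauge hangs flush to the backplate (carriage at mid rail). Backplate and pin are sprung together: straight back 0.8 N per mm up to a hard stop at 12 mm; down only past about 4 N, then 1.5 N per mm, hard stop at 8 mm. Forcing a stop soon exceeds the 20 N the hook stands
- housing: white nylon ski-binding heel housing, 70 x 46 x 47 mm, bystander, leave alone; origin under its centre
- spacer: flat blue anodised spacer plate with two holes, 75 x 55 x 8 mm, bystander, leave alone; origin under its centre
- mallet: green rubber mallet lying down, head 55 x 85 x 55 mm, wooden handle 24 mm thick reaching 222 mm from the head's centre along its -x, bystander, leave alone; origin under the head's centre
- canister: steel canister with a dented silver screw lid, 94 mm across, 127 mm high, bystander, leave alone; origin under its centre
- screw0: chrome mounting screw standing on its 28 mm head, 50 mm high, bystander, leave alone; origin under its centre
- screw1: chrome mounting screw standing on its 28 mm head, 50 mm high, bystander, leave alone; origin under its centre
- screw2: chrome mounting screw standing on its 28 mm head, 50 mm high, bystander, leave alone; origin under its centre
There are look-alikes about, which are no part of the job. Leave any green or yellow look-alike of the rest alone.

How it is judged:
On the way, in this order (a step that is already met when the one before it is completed fails the run):
1. the gauge is lifted clear of its rest (z of gauge in the frame of rest above 0.05 m), for 0.2 s.
2. the gauge, marked face outward, is on the pin and pressed against the backplate with more than 1.5 N (x of gauge_window in the frame of bracket between 0.015 and 0.038 m and y of gauge_window in the frame of bracket between -0.03 and 0.03 m and z of gauge_window in the frame of bracket between 0.145 and 0.185 m and contact force between gauge and bracket above 1.5 N and angle between the x axis of gauge and the x axis of bracket, either way round below 0.3 rad and x of gauge_out in the frame of bracket above 0.08 m), for 0.1 s.
At the end, for the whole second after the job is handed in: The gauge hangs still on the pin by its window: in the bracket's frame the window's middle is 28 to 58 mm out, within 30 mm sideways of mid rail and 148 to 164 mm up; the hook bears over 1 N, the marked face looks outward within 0.3 rad and it is upright within 0.2 rad (x of gauge_window in the frame of bracket between 0.028 and 0.058 m and y of gauge_window in the frame of bracket between -0.03 and 0.03 m and z of gauge_window in the frame of bracket between 0.148 and 0.164 m and angle between the x axis of gauge and the x axis of bracket, either way round below 0.3 rad and x of gauge_out in the frame of bracket above 0.08 m and angle between gauge's own z axis and vertical below 0.2 rad and linear speed of gauge below 0.02 m/s and contact force between gauge and bracket above 1 N); the robot touches nothing.
It fails at once if the hook is forced: the gauge or the robot pushes on the hook stand with more than 20 N (contact force between any of gauge, the arm, the fingers and bracket above 20 N).
It fails at once if another thing is moved by more than 20 mm (distance of any of housing, spacer, mallet, canister, screw0, screw1, screw2 from where it was at the start of the episode above 0.02 m).
It also fails if it takes over 64 s, if anything falls off the work surface, if the arm or the gripper's body presses on something with over 40 N, if the wrist force passes 120 N, or if a joint passes its speed limit or range.

## Working session

There is one attempt and no reset: what is moved stays moved. The work goes in short steps, Python scripts to look and compute and a tool call to move; the robot and the scene stay as the last step left them, time stands still between calls to the robot, and variables do not carry over. Pictures are saved under pics/ and viewed, at most 10 in all, crops included, and the job is handed in when it is done.

Besides the shell and the picture viewer there is one more tool, called after ">>>" as name(argument=value, ...) on one line, values as JSON. jog_arm: Moves the arm, as the interface text tells. Its arguments: {"type":"object","properties":{"increments":{"type":"array"},"grip_force":{"type":"number"}},"required":["increments"]}

```bash
mkdir -p pics; cat > h.py <<'E'
import numpy as np,cv2
from bench import ctrl,vision
from scipy.spatial.transform import Rotation as R
def ray(im,u,v):
    x=(u-im["cx"])/im["fx"];y=(v-im["cy"])/im["fy"];rd=np.hypot(x,y);r=rd
    for _ in range(20): r=rd/(1+im["k1"]*r*r)
    s=r/rd if rd>0 else 1
    E=np.array(im["extrinsics"]);d=E[:3,:3].T@np.array([x*s,y*s,1]);c=-E[:3,:3].T@E[:3,3]
    return c,d
def at_z(im,u,v,z):
    c,d=ray(im,u,v);return c+d*(z-c[2])/d[2]
def proj(im,P):
    E=np.array(im["extrinsics"]);P=np.atleast_2d(P)@E[:3,:3].T+E[:3,3]
    xy=P[:,:2]/P[:,2:];f=1+im["k1"]*(xy**2).sum(1,keepdims=True)
    return xy*f*[im["fx"],im["fy"]]+[im["cx"],im["cy"]]
E
python3 - <<'E'
from h import *
for c in("top","side"):
    im=vision.get_image(c);cv2.imwrite(f"pics/{c}0.png",im["color"])
    print(c,im["fx"],im["k1"],ray(im,320,240))
    for t in("gauge","rest","bracket","canister","mallet"):
        print(t,[(np.round(d["bbox"]).tolist(),round(d["conf"],2)) for d in vision.spot_in(c,t)][:4])
print(ctrl.get_state())
E
```

```text
top 500.0810336650235 -0.1194316940395601 (array([ 0.27502944, -0.11232595,  1.24492223]), array([ 0.21384392,  0.01422975, -0.97678949]))
gauge [([353.0, 222.0, 392.0, 252.0], 0.85)]
rest [([346.0, 226.0, 395.0, 263.0], 0.95), ([390.0, 344.0, 439.0, 379.0], 0.83), ([380.0, 279.0, 422.0, 324.0], 0.76), ([446.0, 297.0, 486.0, 342.0], 0.71)]
bracket [([185.0, 223.0, 248.0, 289.0], 0.72)]
canister [([445.0, 195.0, 497.0, 243.0], 0.68), ([345.0, 228.0, 394.0, 263.0], 0.39)]
mallet [([266.0, 150.0, 300.0, 245.0], 0.83)]
side 481.33621016201243 -0.07901149286548499 (array([-0.02030012,  0.47679154,  0.56683992]), array([ 0.59400932, -0.63588806, -0.49286744]))
gauge [([348.0, 184.0, 351.0, 262.0], 0.73), ([186.0, 240.0, 284.0, 304.0], 0.67), ([195.0, 262.0, 284.0, 407.0], 0.37)]
rest [([339.0, 239.0, 360.0, 280.0], 0.68), ([409.0, 247.0, 448.0, 286.0], 0.68), ([481.0, 264.0, 517.0, 313.0], 0.68), ([465.0, 230.0, 506.0, 269.0], 0.56)]
bracket [([193.0, 258.0, 284.0, 400.0], 0.88)]
canister [([383.0, 168.0, 424.0, 230.0], 0.65)]
mallet [([186.0, 239.0, 283.0, 305.0], 0.94)]
{'time': 0.6, 'joint_positions': array([ 1.25410644,  0.32095425, -0.07011695,  1.45048459,  0.02258885,
        1.37077948, -0.05690007]), 'qd': array([-0.00105854,  0.00019933,  0.00071035, -0.0016019 , -0.00059848,
        0.00076472, -0.00091882]), 'joint_torque': array([-2.13877861e-04, -4.90792501e+01, -4.02819542e-01, -3.12607348e+01,
       -6.37080800e-02,  3.38699052e-02,  2.23547005e-05]), 'position': array([ 0.21111583, -0.61479752,  0.22262414]), 'tool_rot': array([3.09855096e+00, 5.17261158e-01, 8.57243341e-07]), 'ft_force': array([-0.50127604, -0.76028573,  0.16169961]), 'torque': array([-0.03561948,  0.00403378, -0.04637549]), 'grip_force': 0.0, 'grip_width': 0.9997080970962372}
```

```bash
python3 - <<'E'
from h import *
a=cv2.imread("pics/top0.png")[140:390,160:520];b=cv2.imread("pics/side0.png")[150:420,170:530]
cv2.imwrite("pics/t1.png",cv2.resize(a,None,fx=2.2,fy=2.2,interpolation=2));cv2.imwrite("pics/s1.png",cv2.resize(b,None,fx=2.2,fy=2.2,interpolation=2))
E
```

```text
(no output)
```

View pics/t1.png

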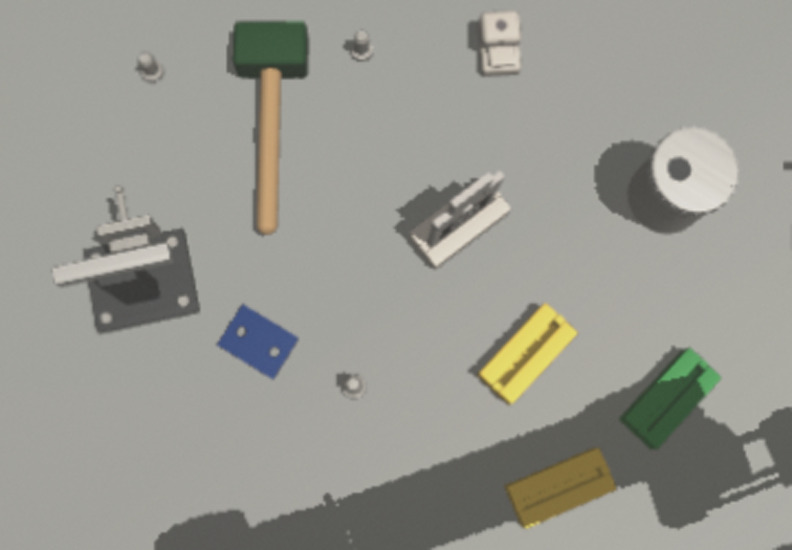

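View pics/s1.png

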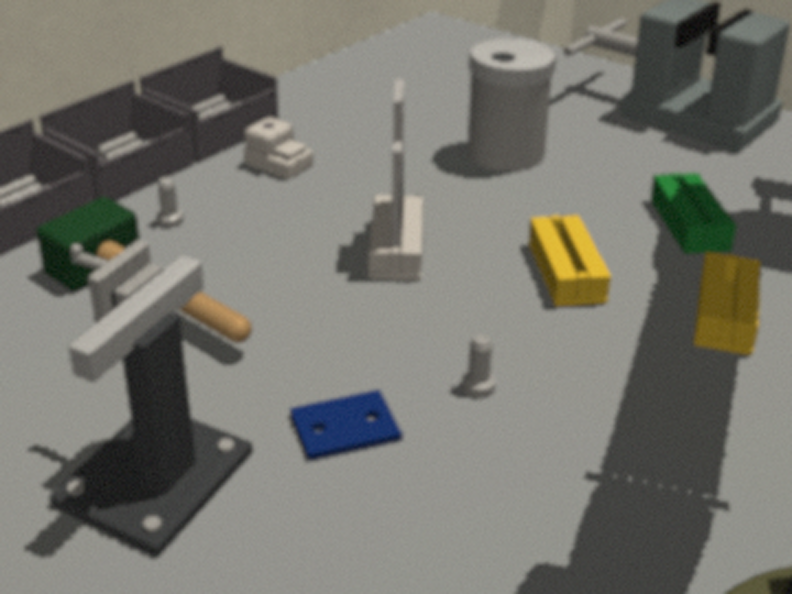

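The top view shows the bracket at about (225,255)px with its pin pointing up the image, and the gauge in the white rest at about (370,243)px. The side view sees the gauge edge-on at (350,222)px. I'll zoom in on both for the marked face and the fit.

```bash
python3 - <<'E'
from h import *
t=cv2.imread("pics/top0.png");s=cv2.imread("pics/side0.png")
def c(a,x,y,w,h,k):return cv2.resize(a[y:y+h,x:x+w],None,fx=k,fy=k,interpolation=cv2.INTER_CUBIC)
A=c(t,335,205,75,65,5);B=c(t,178,215,75,80,5)   #375x325, 375x400
C=c(s,325,175,60,110,5) #300x550
o=np.zeros((600,800,3),np.uint8);o[:325,:375]=A;o[:400,380:755]=B
cv2.imwrite("pics/z1.png",o[:400])
im=vision.get_image("top")
print([at_z(im,u/2.2+160,v/2.2+140,z).round(3) for u,v,z in((185,230,.012),(199,312,.012),(98,332,.012),(118,188,.175),(97,232,.175),(150,219,.175),(53,275,.16),(168,252,.16))])
print("origin px",proj(im,[[0.3,0,0],[0.5,0,0],[.5,.2,0]]))
E
```

```text
[array([0.532, 0.098, 0.012]), array([0.438, 0.078, 0.012]), array([0.414, 0.193, 0.012]), array([0.541, 0.14 , 0.175]), array([0.496, 0.159, 0.175]), array([0.509, 0.106, 0.175]), array([0.454, 0.205, 0.16 ]), array([0.479, 0.089, 0.16 ])]
origin px [[281.01220684 338.21243483]
 [282.68012694 258.20354719]
 [204.57045092 257.76430804]]
```

View pics/z1.png

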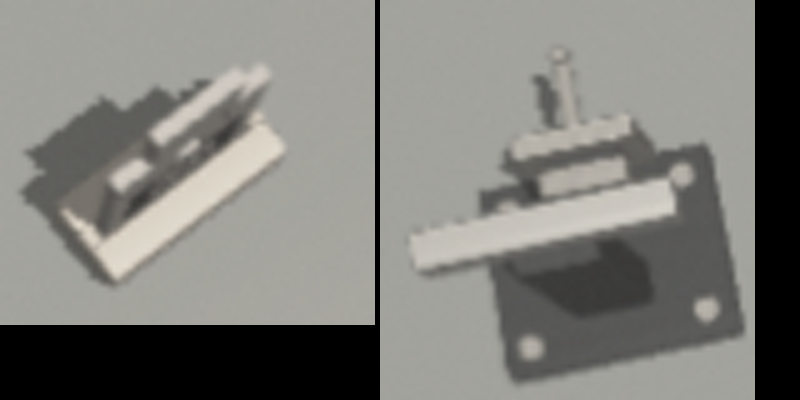

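Zoomed in, the bracket's yaw is about 0.21 rad and its carriage sits about 20 mm toward bracket -y (the pin is right of the rail's middle). The gauge face turned to the robot is dark, and I can't tell yet whether it carries the lines. Next I'll fit the rest and gauge, then rectify that face from averaged pictures.

```bash
cat > fit.py <<'E'
from h import *
from scipy.optimize import least_squares
def fitpose(im,loc,px,x0):
    loc=np.array(loc,float);px=np.array(px,float)
    def W(p):
        c,s=np.cos(p[2]),np.sin(p[2]);return loc@np.array([[c,s,0],[-s,c,0],[0,0,1]])+[p[0],p[1],0]
    r=least_squares(lambda p:(proj(im,W(p))-px).ravel(),x0,loss="soft_l1");return r.x,np.abs(r.fun).reshape(-1,2)
E
python3 - <<'E'
from fit import *
im=vision.get_image("top");A=np.array(im["color"],float)
for _ in range(7):A+=vision.get_image("top")["color"]
A/=8
sm=vision.get_image("side");S=np.array(sm["color"],float)
for _ in range(7):S+=vision.get_image("side")["color"]
S/=8
a=lambda u,v:(u/5+335,v/5+205)
# assume gauge x toward upper-left (yaw .6): +y = image lower-left->(-sin,cos) = (-.56,.82): left,down
loc=[(.0,.025,.173),(0,-.025,.173),(0,.045,.133),(0,-.045,.133),(-.025,.055,0),(-.025,.055,.032),(-.025,-.055,.032),(.025,.055,.032)]
px=[a(155,140),a(243,75),a(116,186),a(265,72),a(118,285),a(105,247),a(278,128),a(62,210)]
p,e=fitpose(im,loc,px,[.52,-.12,.6]);print("gauge/rest",p.round(4),e.round(1).tolist())
b=lambda u,v:((u-380)/5+178,v/5+215)
loc=[(.05,-.06,.012),(-.05,-.06,.006),(-.05,.06,.006)];px=[b(709,147),b(743,332),b(513,380)]
q,e=fitpose(im,loc,px,[.473,.145,.21]);print("bracket",q.round(4),e.round(1).tolist())
c,s=np.cos(q[2]),np.sin(q[2])
for (u,v) in ((560,52),(572,124)):
    w=at_z(im,*b(u,v),.175)[:2]-q[:2];print("tip/plate in bracket",(c*w[0]+s*w[1]).round(4),(-s*w[0]+c*w[1]).round(4))
print("rail mid", [ (c*w[0]+s*w[1]).round(4) if 0 else (-s*w[0]+c*w[1]).round(4) for w in [at_z(im,*b(542,222),.17)[:2]-q[:2]]])
c,s=np.cos(p[2]),np.sin(p[2])
ys=np.linspace(.05,-.05,200);zs=np.linspace(.18,.02,320);Y,Z=np.meshgrid(ys,zs)
outs=[]
for I,cam in((A,im),(S,sm)):
    P=np.stack([p[0]-.004*c-s*Y,p[1]-.004*s+c*Y,Z],-1).reshape(-1,3)
    m=proj(cam,P).reshape(320,200,2).astype(np.float32)
    o=cv2.remap(I.astype(np.float32),m[...,0],m[...,1],cv2.INTER_CUBIC).mean(2)
    outs.append(cv2.convertScaleAbs(o,alpha=2 if cam is im else 1.5))
cv2.imwrite("pics/face.png",np.hstack(outs))
E
```

```text
gauge/rest [ 0.5424 -0.2173  0.693 ] [[0.1, 0.2], [0.4, 1.2], [0.2, 0.0], [0.1, 1.5], [0.4, 1.2], [3.0, 6.6], [2.0, 2.8], [1.5, 1.3]]
bracket [0.4748 0.1467 0.2063] [[0.1, 1.3], [0.4, 0.5], [0.5, 0.3]]
tip/plate in bracket 0.0637 -0.0213
tip/plate in bracket 0.0302 -0.0215
rail mid [np.float64(-0.0007)]
```

View pics/face.png

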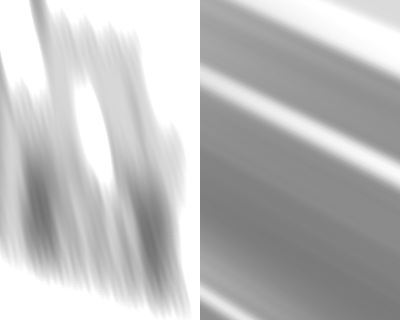

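```bash
python3 - <<'E'
from fit import *
im=vision.get_image("top");sm=vision.get_image("side")
a=lambda u,v:(u/5+335,v/5+205)
loc=[(.0,.025,.173),(0,-.025,.173),(0,.045,.133),(0,-.045,.133),(-.025,.055,.0),(-.025,-.055,.0),(.025,.055,.032)]
px=[a(155,140),a(243,75),a(116,186),a(265,72),a(118,285),a(287,152),a(62,210)]
p,e=fitpose(im,loc,px,[.52,-.12,.6]);print("gauge/rest",p.round(4),e.round(1).tolist())
c,s=np.cos(p[2]),np.sin(p[2])
W=lambda L:np.array(L)@np.array([[c,s,0],[-s,c,0],[0,0,1]])+[p[0],p[1],0]
def box(x,y0,y1,z0,z1):return [(X,Y,Z) for Z in(z0,z1) for X,Y in((-x,y0),(x,y0),(x,y1),(-x,y1))]
out=[]
for cam,(x,y,w,h,k),t in((im,(335,205,75,65,6),"top"),(sm,(325,165,60,125,4),"side")):
    I=cam["color"][y:y+h,x:x+w].astype(np.float32);I=cv2.resize(cv2.convertScaleAbs(I,alpha=1.6),None,fx=k,fy=k,interpolation=cv2.INTER_CUBIC)
    raw=I.copy()
    for B,col in((box(.025,-.055,.055,0,.032),(0,0,255)),(box(.004,-.045,.045,.008,.133),(0,255,0)),(box(.004,-.025,.025,.133,.173),(255,0,0))):
        q=((proj(cam,W(B))-[x,y]+.5)*k).astype(int)
        for i in range(4):
            for u,v in((i,(i+1)%4),(i+4,(i+1)%4+4),(i,i+4)):cv2.line(I,tuple(map(int,q[u])),tuple(map(int,q[v])),col,1)
    out+=[I] if t=="top" else [I]
    if t=="top":out.append(raw)
o=np.zeros((520,800,3),np.uint8)
cv2.imwrite("pics/ov.png",np.vstack([np.hstack([cv2.copyMakeBorder(out[0],0,110,0,0,0),cv2.copyMakeBorder(out[2],0,0,0,0,0)])]))
S=sm["color"]
E
```

```text
gauge/rest [ 0.5415 -0.2184  0.6916] [[0.6, 0.2], [0.1, 0.8], [0.3, 0.4], [0.4, 1.1], [0.0, 1.6], [1.0, 1.2], [1.0, 1.0]]
```

View pics/ov.png

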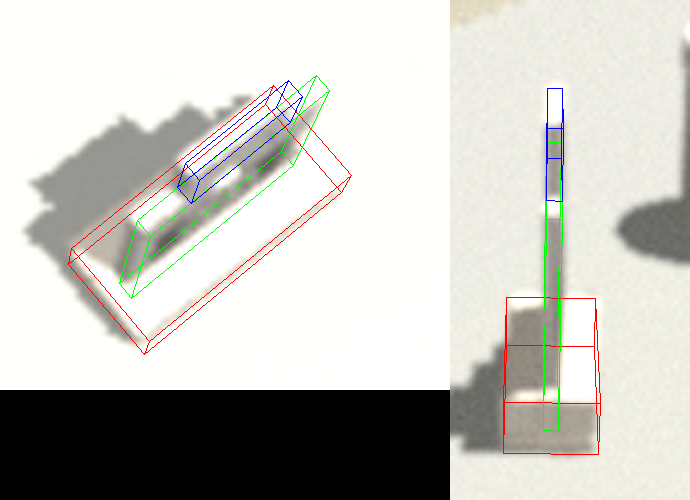

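The model fits in both views: gauge/rest at (0.5415,-0.218), with normal at yaw 0.69 modulo π. The dark patches on the lit face toward the robot suggest that face is the marked one. I'll grasp on that assumption, lift, and check.

```bash
cat > to.py <<'E'
import sys
from h import *
x,y,z,yaw=map(float,sys.argv[1:5])  # TCP target, yaw of tool y
st=ctrl.get_state();R0=R.from_rotvec(st["tool_rot"])
ty=np.array([np.cos(yaw),np.sin(yaw),0]);tz=np.array([0,0,-1.]);tx=np.cross(ty,tz)
R1=R.from_matrix(np.array([tx,ty,tz]).T)
d=R0.inv().apply(np.array([x,y,z])-st["position"])*1000
print("t",st["time"],"shift mm",d.round(1),"rot",(R0.inv()*R1).as_rotvec().round(4),"F",np.round(st["ft_force"],2),"q7",st["joint_positions"][6].round(2))
E
python3 to.py .5415 -.2184 .223 -2.45
```

```text
t 1.55 shift mm [ 441.2 -267.6   -0.5] rot [1.00e-04 0.00e+00 1.21e+00] F [-1.63  0.28 -0.28] q7 -0.06
```

>>> jog_arm(increments=[{"tx": 35.3, "ty": -21.4, "wz": 0.12, "gripper": 1}, {"tx": 70.6, "ty": -42.8, "wz": 0.24, "gripper": 1}, {"tx": 105.9, "ty": -64.2, "wz": 0.36, "gripper": 1}, {"tx": 141.2, "ty": -85.6, "wz": 0.48, "gripper": 1}, {"tx": 176.5, "ty": -107, "wz": 0.6, "gripper": 1}])

```text
validation failed for argument at $.in...
```

```bash
python3 to.py .5415 -.2184 .223 -2.45
```

```text
t 1.55 shift mm [ 441.2 -267.6   -0.5] rot [1.00e-04 0.00e+00 1.21e+00] F [-1.63  0.28 -0.28] q7 -0.06
```

Rows evidently need every key.

>>> jog_arm(increments=[{"tx": 35.3, "ty": -21.4, "tz": 0, "wx": 0, "wy": 0, "wz": 0.12, "gripper": 1.0}, {"tx": 70.6, "ty": -42.8, "tz": 0, "wx": 0, "wy": 0, "wz": 0.24, "gripper": 1.0}, {"tx": 105.9, "ty": -64.2, "tz": 0, "wx": 0, "wy": 0, "wz": 0.36, "gripper": 1.0}, {"tx": 141.2, "ty": -85.6, "tz": 0, "wx": 0, "wy": 0, "wz": 0.48, "gripper": 1.0}, {"tx": 176.5, "ty": -107, "tz": 0, "wx": 0, "wy": 0, "wz": 0.6, "gripper": 1.0}])

```text
time: 1.97
position: [0.3424, -0.4571, 0.2228]
tool_rot: [3.113, -0.419, 0.001]
ft_force: [0.5, -0.0, -0.7]
grip_width: 1.0
grip_force: 0.0
```

```bash
python3 to.py .5415 -.2184 .223 -2.45
```

```text
t 1.9667 shift mm [ 1.290e+02 -2.828e+02 -2.000e-01] rot [ 0.000e+00 -5.000e-04  6.118e-01] F [ 0.48 -0.   -0.7 ] q7 -0.97
```

>>> jog_arm(increments=[{"tx": 16, "ty": -35, "tz": 0, "wx": 0, "wy": 0, "wz": 0.12, "gripper": 1.0}, {"tx": 32, "ty": -70, "tz": 0, "wx": 0, "wy": 0, "wz": 0.24, "gripper": 1.0}, {"tx": 48, "ty": -105, "tz": 0, "wx": 0, "wy": 0, "wz": 0.36, "gripper": 1.0}, {"tx": 64, "ty": -140, "tz": 0, "wx": 0, "wy": 0, "wz": 0.48, "gripper": 1.0}, {"tx": 80, "ty": -175, "tz": 0, "wx": 0, "wy": 0, "wz": 0.6, "gripper": 1.0}])

```text
time: 2.38
position: [0.4616, -0.3131, 0.2229]
tool_rot: [2.868, -1.282, 0.001]
ft_force: [-0.0, -0.9, 0.4]
grip_width: 1.001
grip_force: 0.0
```

```bash
python3 to.py .5415 -.2184 .223 -2.45
```

```text
t 2.3833 shift mm [-1.730e+01 -1.227e+02 -1.000e-01] rot [ 0.     -0.0009  0.0382] F [-0.01 -0.89  0.4 ] q7 -1.89
```

>>> jog_arm(increments=[{"tx": -5, "ty": -36, "tz": 0, "wx": 0, "wy": 0, "wz": 0.02, "gripper": 1.0}, {"tx": -10, "ty": -72, "tz": 0, "wx": 0, "wy": 0, "wz": 0.038, "gripper": 1.0}, {"tx": -15, "ty": -106, "tz": 0, "wx": 0, "wy": 0, "wz": 0.038, "gripper": 1.0}, {"tx": -17.3, "ty": -122.7, "tz": 20, "wx": 0, "wy": 0, "wz": 0.038, "gripper": 1.0}, {"tx": -17.3, "ty": -122.7, "tz": 40, "wx": 0, "wy": 0, "wz": 0.038, "gripper": 1.0}])

```text
time: 2.8
position: [0.5444, -0.2137, 0.1837]
tool_rot: [-2.849, 1.315, -0.007]
ft_force: [-0.1, -0.4, 0.1]
grip_width: 0.999
grip_force: 0.0
```

```bash
python3 to.py .5415 -.2184 .139 -2.45
```

```text
t 2.8 shift mm [ 1.6  5.5 44.7] rot [-0.005  -0.0025  0.0144] F [-0.13 -0.38  0.09] q7 -2.16
```

>>> jog_arm(increments=[{"tx": 1.6, "ty": 5.5, "tz": 15, "wx": -0.005, "wy": -0.0025, "wz": 0.014, "gripper": 1.0}, {"tx": 1.6, "ty": 5.5, "tz": 30, "wx": -0.005, "wy": -0.0025, "wz": 0.014, "gripper": 0.7}, {"tx": 1.6, "ty": 5.5, "tz": 44.5, "wx": -0.005, "wy": -0.0025, "wz": 0.014, "gripper": 0.5}, {"tx": 1.6, "ty": 5.5, "tz": 44.5, "wx": -0.005, "wy": -0.0025, "wz": 0.014, "gripper": 0.4}, {"tx": 1.6, "ty": 5.5, "tz": 44.5, "wx": -0.005, "wy": -0.0025, "wz": 0.014, "gripper": 0.3}], grip_force=10)

```text
time: 3.22
position: [0.5356, -0.2253, 0.1373]
tool_rot: [2.832, -1.35, -0.01]
ft_force: [0.3, -0.8, 0.9]
grip_width: 0.781
grip_force: 0.0
```

```bash
python3 to.py .5415 -.2184 .139 -2.45;python3 - <<'E'
from h import *
out=[]
for c,(x,y,w,h,k) in (("top",(330,195,80,75,5)),("side",(320,150,70,130,4))):
    im=vision.get_image(c);out.append(cv2.resize(im["color"][y:y+h,x:x+w],None,fx=k,fy=k,interpolation=2))
cv2.imwrite("pics/g1.png",np.hstack([cv2.copyMakeBorder(out[0],0,520-375,0,0,0),out[1]]))
E
```

```text
t 3.2167 shift mm [-1.6 -8.9 -1.7] rot [ 0.0065  0.0041 -0.0103] F [ 0.29 -0.85  0.9 ] q7 -2.18
```

View pics/g1.png

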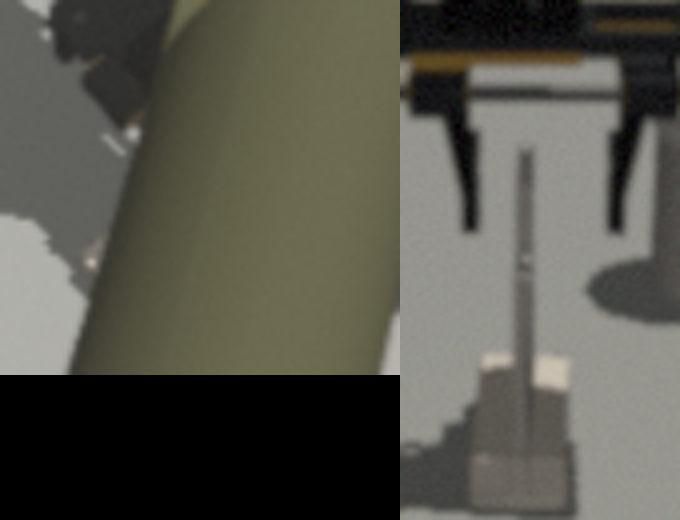

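```bash
python3 to.py .5415 -.2184 .139 -2.45
```

```text
t 3.3167 shift mm [-2.5 -7.7  0.1] rot [ 0.0047  0.0011 -0.0094] F [ 0.69 -0.85  0.39] q7 -2.18
```

>>> jog_arm(increments=[{"tx": -2.5, "ty": -8, "tz": 0, "wx": 0.005, "wy": 0.001, "wz": -0.009, "gripper": 0.5}, {"tx": -2.5, "ty": -8, "tz": 0, "wx": 0.005, "wy": 0.001, "wz": -0.009, "gripper": 0.3}, {"tx": -2.5, "ty": -8, "tz": 0, "wx": 0.005, "wy": 0.001, "wz": -0.009, "gripper": 0.25}, {"tx": -2.5, "ty": -8, "tz": 0, "wx": 0.005, "wy": 0.001, "wz": -0.009, "gripper": 0.2}, {"tx": -2.5, "ty": -8, "tz": 0, "wx": 0.005, "wy": 0.001, "wz": -0.009, "gripper": 0.2}])

```text
time: 3.73
position: [0.5415, -0.2173, 0.1383]
tool_rot: [-2.843, 1.336, 0.001]
ft_force: [-0.4, -0.0, -1.1]
grip_width: 0.311
grip_force: 0.0
```

>>> jog_arm(increments=[{"tx": 0, "ty": 0, "tz": 0, "wx": 0, "wy": 0, "wz": 0, "gripper": 0.0}, {"tx": 0, "ty": 0, "tz": 0, "wx": 0, "wy": 0, "wz": 0, "gripper": 0.0}, {"tx": 0, "ty": 0, "tz": 0, "wx": 0, "wy": 0, "wz": 0, "gripper": 0.0}, {"tx": 0, "ty": 0, "tz": 0, "wx": 0, "wy": 0, "wz": 0, "gripper": 0.0}, {"tx": 0, "ty": 0, "tz": 0, "wx": 0, "wy": 0, "wz": 0, "gripper": 0.0}])

```text
time: 4.15
position: [0.5415, -0.2172, 0.138]
tool_rot: [-2.843, 1.336, 0.002]
ft_force: [0.2, 0.2, -0.3]
grip_width: 0.092
grip_force: 9.9
```

>>> jog_arm(increments=[{"tx": 0, "ty": 0, "tz": 0, "wx": 0, "wy": 0, "wz": 0, "gripper": 0.0}, {"tx": 0, "ty": 0, "tz": 0, "wx": 0, "wy": 0, "wz": 0, "gripper": 0.0}, {"tx": 0, "ty": 0, "tz": 0, "wx": 0, "wy": 0, "wz": 0, "gripper": 0.0}, {"tx": 0, "ty": 0, "tz": 0, "wx": 0, "wy": 0, "wz": 0, "gripper": 0.0}, {"tx": 0, "ty": 0, "tz": 0, "wx": 0, "wy": 0, "wz": 0, "gripper": 0.0}])

```text
time: 4.57
position: [0.5415, -0.2172, 0.138]
tool_rot: [-2.843, 1.336, 0.002]
ft_force: [0.8, -0.1, -0.9]
grip_width: 0.089
grip_force: 9.9
```

```bash
python3 to.py .5415 -.2184 .139 -2.45
```

```text
t 4.5667 shift mm [ 0.9  0.7 -1. ] rot [0.     0.0014 0.0009] F [ 0.76 -0.08 -0.87] q7 -2.18
```

>>> jog_arm(increments=[{"tx": 0, "ty": 0, "tz": 0, "wx": 0, "wy": 0, "wz": 0, "gripper": 0.0}, {"tx": 0, "ty": 0, "tz": -10, "wx": 0, "wy": 0, "wz": 0, "gripper": 0.0}, {"tx": 0, "ty": 0, "tz": -35, "wx": 0, "wy": 0, "wz": 0, "gripper": 0.0}, {"tx": 0, "ty": 0, "tz": -60, "wx": 0, "wy": 0, "wz": 0, "gripper": 0.0}, {"tx": 0, "ty": 0, "tz": -85, "wx": 0, "wy": 0, "wz": 0, "gripper": 0.0}], grip_force=25)

```text
time: 4.98
position: [0.5407, -0.2171, 0.2238]
tool_rot: [-2.844, 1.335, 0.005]
ft_force: [1.3, 0.2, -2.6]
grip_width: 0.089
grip_force: 25.0
```

>>> jog_arm(increments=[{"tx": 0, "ty": 0, "tz": -10, "wx": 0, "wy": 0, "wz": -0.1, "gripper": 0.0}, {"tx": 0, "ty": 0, "tz": -10, "wx": 0, "wy": 0, "wz": -0.22, "gripper": 0.0}, {"tx": 0, "ty": 0, "tz": -10, "wx": 0, "wy": 0, "wz": -0.34, "gripper": 0.0}, {"tx": 0, "ty": 0, "tz": -10, "wx": 0, "wy": 0, "wz": -0.46, "gripper": 0.0}, {"tx": 0, "ty": 0, "tz": -10, "wx": 0, "wy": 0, "wz": -0.58, "gripper": 0.0}])

```text
time: 5.4
position: [0.541, -0.2173, 0.2333]
tool_rot: [-3.108, 0.457, 0.003]
ft_force: [-0.4, -0.8, -2.2]
grip_width: 0.091
grip_force: 25.0
```

```bash
python3 to.py .55 -.1 .235 -0.88
```

```text
t 5.4 shift mm [ -25.2 -115.    -1.6] rot [-0.0013  0.0019 -0.9829] F [-0.36 -0.76 -2.18] q7 -1.58
```

>>> jog_arm(increments=[{"tx": -3, "ty": -12, "tz": 0, "wx": 0, "wy": 0, "wz": -0.12, "gripper": 0.0}, {"tx": -6, "ty": -26, "tz": 0, "wx": 0, "wy": 0, "wz": -0.24, "gripper": 0.0}, {"tx": -9, "ty": -40, "tz": 0, "wx": 0, "wy": 0, "wz": -0.36, "gripper": 0.0}, {"tx": -12, "ty": -54, "tz": 0, "wx": 0, "wy": 0, "wz": -0.48, "gripper": 0.0}, {"tx": -15, "ty": -68, "tz": 0, "wx": 0, "wy": 0, "wz": -0.6, "gripper": 0.0}])

```text
time: 5.82
position: [0.5466, -0.1473, 0.2332]
tool_rot: [-3.103, -0.481, 0.003]
ft_force: [-0.8, -0.2, -2.3]
grip_width: 0.091
grip_force: 25.0
```

```bash
python3 to.py .55 -.1 .235 -0.88;python3 - <<'E'
from h import *
im=vision.get_image("side");st=ctrl.get_state()
u,v=proj(im,st["position"])[0].astype(int);print(u,v)
cv2.imwrite("pics/g2.png",cv2.resize(im["color"][v-40:v+100,u-70:u+70],None,fx=4,fy=4,interpolation=2))
E
```

```text
t 5.8167 shift mm [ 17.6 -44.1  -1.8] rot [-0.0018  0.0015 -0.383 ] F [-0.76 -0.18 -2.34] q7 -1.11
323 173
```

View pics/g2.png

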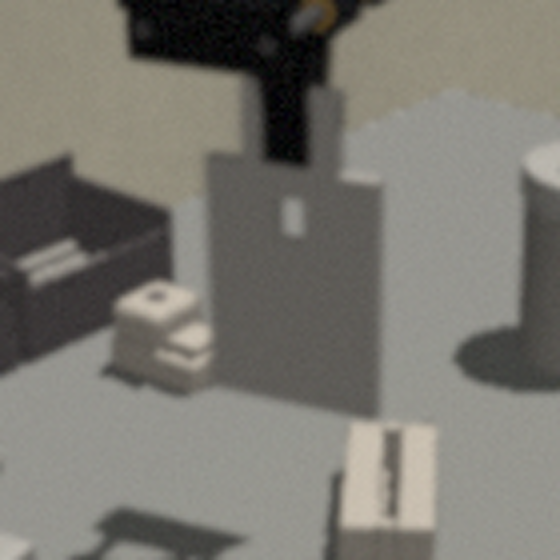

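The side view shows the face toward the camera ((200–380, 155–410) in the crop) is blank. So the marked face is on the tool's +y side, as assumed. I'll go on to the place in front of the hook.

```bash
python3 to.py .577 .146 .235 0.206
```

```text
t 5.8667 shift mm [ 118.6 -265.1   -0.6] rot [-0.0036 -0.0025 -1.4589] F [ 0.47  3.33 -2.72] q7 -1.1
```

```bash
python3 to.py .636 .159 .22 0.206
```

```text
t 5.8667 shift mm [ 178.7 -258.9   14.3] rot [-0.0036 -0.0025 -1.4589] F [ 0.47  3.33 -2.72] q7 -1.1
```

>>> jog_arm(increments=[{"tx": 12, "ty": -18, "tz": 0, "wx": 0, "wy": 0, "wz": -0.12, "gripper": 0.0}, {"tx": 26, "ty": -38, "tz": 0, "wx": 0, "wy": 0, "wz": -0.24, "gripper": 0.0}, {"tx": 40, "ty": -58, "tz": 0, "wx": 0, "wy": 0, "wz": -0.36, "gripper": 0.0}, {"tx": 54, "ty": -78, "tz": 0, "wx": 0, "wy": 0, "wz": -0.48, "gripper": 0.0}, {"tx": 68, "ty": -98, "tz": 0, "wx": 0, "wy": 0, "wz": -0.6, "gripper": 0.0}])

```text
time: 6.28
position: [0.5829, -0.0338, 0.2334]
tool_rot: [-2.825, -1.373, 0.002]
ft_force: [1.0, 0.6, -3.1]
grip_width: 0.089
grip_force: 25.0
```

```bash
python3 to.py .636 .159 .22 0.206
```

```text
t 6.2833 shift mm [184.5 -77.3  13.4] rot [-1.700e-03  1.000e-04 -8.719e-01] F [ 1.    0.61 -3.1 ] q7 -0.75
```

>>> jog_arm(increments=[{"tx": 24, "ty": -10, "tz": 2, "wx": 0, "wy": 0, "wz": -0.12, "gripper": 0.0}, {"tx": 48, "ty": -20, "tz": 4, "wx": 0, "wy": 0, "wz": -0.24, "gripper": 0.0}, {"tx": 72, "ty": -30, "tz": 6, "wx": 0, "wy": 0, "wz": -0.36, "gripper": 0.0}, {"tx": 96, "ty": -40, "tz": 8, "wx": 0, "wy": 0, "wz": -0.48, "gripper": 0.0}, {"tx": 120, "ty": -50, "tz": 10, "wx": 0, "wy": 0, "wz": -0.6, "gripper": 0.0}])

```text
time: 6.7
position: [0.6183, 0.0911, 0.2233]
tool_rot: [-2.293, -2.146, 0.002]
ft_force: [0.2, -0.5, -1.9]
grip_width: 0.091
grip_force: 25.0
```

```bash
python3 to.py .636 .159 .22 0.206
```

```text
t 6.7 shift mm [68.9 13.2  3.3] rot [-0.0015 -0.     -0.2721] F [ 0.2  -0.48 -1.91] q7 -0.42
```

>>> jog_arm(increments=[{"tx": 20, "ty": 4, "tz": 1, "wx": 0, "wy": 0, "wz": -0.1, "gripper": 0.0}, {"tx": 40, "ty": 8, "tz": 2, "wx": 0, "wy": 0, "wz": -0.2, "gripper": 0.0}, {"tx": 60, "ty": 12, "tz": 3, "wx": 0, "wy": 0, "wz": -0.272, "gripper": 0.0}, {"tx": 69, "ty": 13, "tz": 3, "wx": 0, "wy": 0, "wz": -0.272, "gripper": 0.0}, {"tx": 69, "ty": 13, "tz": 3, "wx": 0, "wy": 0, "wz": -0.272, "gripper": 0.0}])

```text
time: 7.12
position: [0.6353, 0.1616, 0.2201]
tool_rot: [-1.982, -2.433, -0.001]
ft_force: [-1.0, -0.2, -3.3]
grip_width: 0.091
grip_force: 25.0
```

```bash
python3 - <<'E'
from h import *
t=vision.get_image("top");s=vision.get_image("side");st=ctrl.get_state();print(st["position"].round(4),st["tool_rot"].round(4),st["time"])
o=[cv2.resize(I["color"][y:y+h,x:x+w],None,fx=k,fy=k,interpolation=2) for I,(x,y,w,h,k) in((t,(175,170,90,100,4)),(s,(175,180,110,150,4)))]
cv2.imwrite("pics/p1.png",np.hstack([cv2.copyMakeBorder(o[0],0,200,0,0,0),o[1][:600]]))
E
python3 to.py .577 .146 .199 0.206
```

```text
[0.6359 0.1577 0.2202] [-1.9879e+00 -2.4315e+00  2.3000e-03] 7.2167
t 7.2167 shift mm [  0.3 -60.   21.3] rot [-0.0017  0.0002 -0.0059] F [-0.58 -1.11 -3.15] q7 -0.29
```

View pics/p1.png

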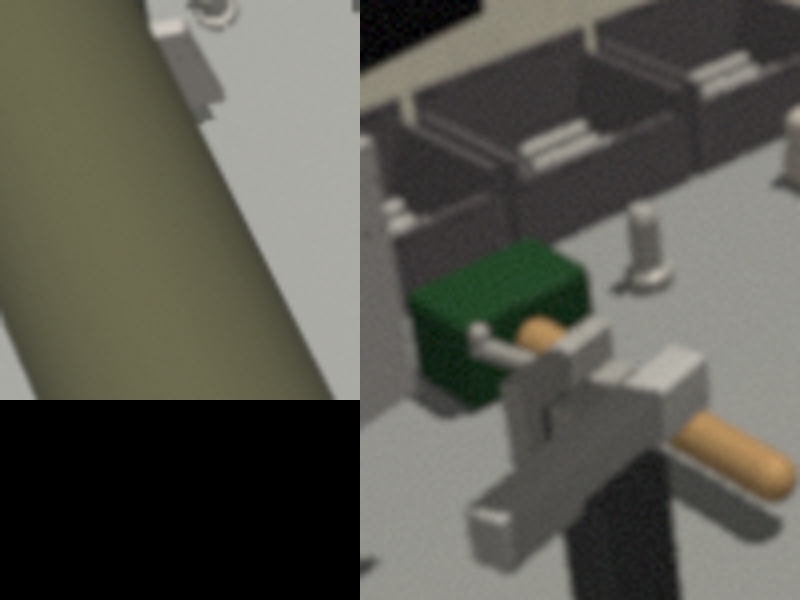

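```bash
cat > ov.py <<'E'
import sys
from h import *
B=np.array([.4748,.1467]);yaw=.2063;off=float(sys.argv[1]);name=sys.argv[2];x,y,w,h,k=map(int,sys.argv[3:8])
dx=float(sys.argv[8])/1000 if len(sys.argv)>8 else 0
s=vision.get_image("side");st=ctrl.get_state();Rt=R.from_rotvec(st["tool_rot"])
I=cv2.resize(s["color"][y:y+h,x:x+w],None,fx=k,fy=k,interpolation=2)
def poly(P,col,closed=True):
    q=((proj(s,P)-[x,y]+.5)*k).astype(np.int32);cv2.polylines(I,[q.reshape(-1,1,2)],closed,col,1)
c,sn=np.cos(yaw),np.sin(yaw)
bw=lambda L:np.array(L)@np.array([[c,sn,0],[-sn,c,0],[0,0,1]])+[*B,0]
poly(bw([(.03,off,.165),(.064,off,.165),(.064,off,.175)]),(0,0,255),False)
poly(bw([(.03,off-.027,.175),(.03,off+.027,.175),(.03,off+.027,.117),(.03,off-.027,.117)]),(0,255,255))
# gauge: tool frame: gauge z=-tool z, gauge y = tool ? (tool y=gauge x, tool z=-gauge z -> gauge y = tool x)
g=lambda L:Rt.apply([(b+dx,a,.130-zz) for a,b,zz in L])+st["position"]
for a in(-.004,.004):
    poly(g([(a,-.045,0),(a,.045,0),(a,.045,.125),(a,.025,.125),(a,.025,.165),(a,-.025,.165),(a,-.025,.125),(a,-.045,.125)]),(0,255,0))
    poly(g([(a,-.007,.088),(a,.007,.088),(a,.007,.110),(a,-.007,.110)]),(255,255,0))
cv2.imwrite(f"pics/{name}.png",I)
win=g([(0,0,.099)])[0];d=win[:2]-B;print("window in bracket",c*d[0]+sn*d[1],-sn*d[0]+c*d[1],win[2],"t",st["time"],"F",st["ft_force"].round(2))
E
python3 ov.py -.0214 p2 130 180 155 150 5
```

```text
window in bracket 0.15989933194058875 -0.02316859140783548 0.1892780801790123 t 7.2667 F [-0.4  -0.28 -1.57]
```

View pics/p2.png

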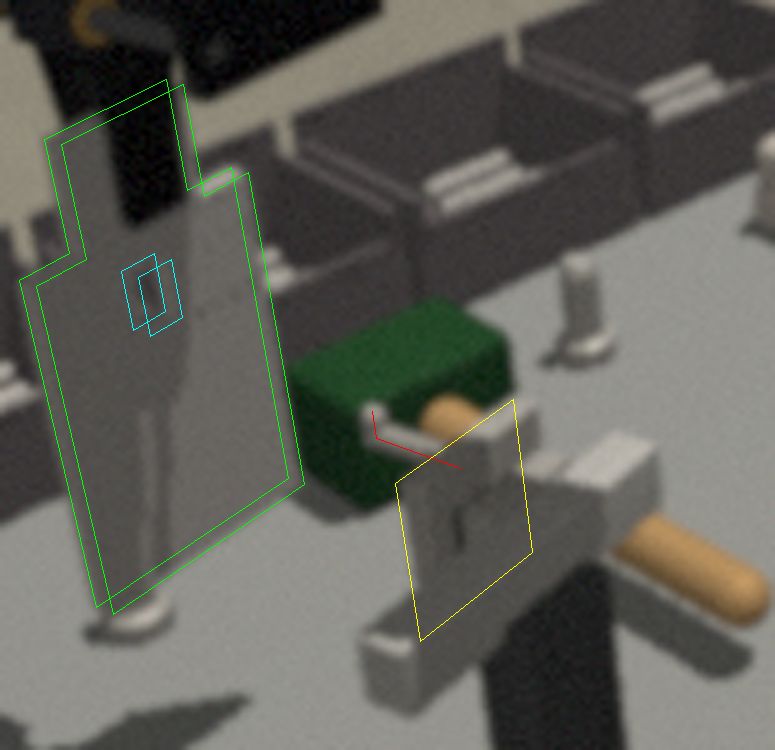

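The overlay matches both gauge and pin (pin tip at crop (371,408), window at (150,293)), which supports a carriage offset of about -21 mm. Moving in to just short of the tip, with the window level with it.

>>> jog_arm(increments=[{"tx": 0.5, "ty": -15, "tz": 4, "wx": -0.002, "wy": 0, "wz": -0.006, "gripper": 0.0}, {"tx": 1, "ty": -35, "tz": 10, "wx": -0.002, "wy": 0, "wz": -0.006, "gripper": 0.0}, {"tx": 1.8, "ty": -55, "tz": 17, "wx": -0.002, "wy": 0, "wz": -0.006, "gripper": 0.0}, {"tx": 1.8, "ty": -70, "tz": 21, "wx": -0.002, "wy": 0, "wz": -0.006, "gripper": 0.0}, {"tx": 1.8, "ty": -78, "tz": 21, "wx": -0.002, "wy": 0, "wz": -0.006, "gripper": 0.0}])

```text
time: 7.68
position: [0.5571, 0.1423, 0.1986]
tool_rot: [1.982, 2.437, -0.003]
ft_force: [0.6, 0.1, -2.3]
grip_width: 0.085
grip_force: 25.0
```

>>> jog_arm(increments=[{"tx": 0, "ty": 0, "tz": 0, "wx": 0, "wy": 0, "wz": 0, "gripper": 0.0}, {"tx": 0, "ty": 0, "tz": 0, "wx": 0, "wy": 0, "wz": 0, "gripper": 0.0}, {"tx": 0, "ty": 0, "tz": 0, "wx": 0, "wy": 0, "wz": 0, "gripper": 0.0}, {"tx": 0, "ty": 0, "tz": 0, "wx": 0, "wy": 0, "wz": 0, "gripper": 0.0}, {"tx": 0, "ty": 0, "tz": 0, "wx": 0, "wy": 0, "wz": 0, "gripper": 0.0}])

```text
time: 8.1
position: [0.5599, 0.1452, 0.1995]
tool_rot: [-1.978, -2.44, -0.004]
ft_force: [0.3, -0.0, -2.5]
grip_width: 0.09
grip_force: 25.0
```

```bash
python3 ov.py -.0214 p3 130 180 155 150 5;python3 to.py .577 .146 .199 0.206
```

```text
window in bracket 0.08284380320708687 -0.01876393460156534 0.16839533554736313 t 8.15 F [-0.81  0.01 -3.19]
t 8.15 shift mm [-2.8 17.1  0.4] rot [ 0.0015 -0.0019  0.0027] F [-0.81  0.01 -3.19] q7 -0.24
```

View pics/p3.png

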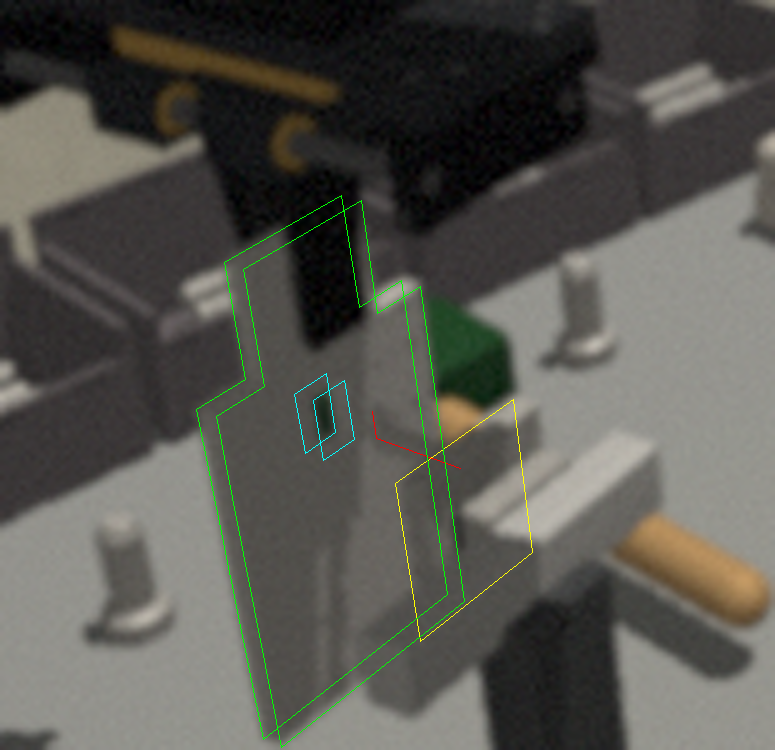

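The gauge is lined up just short of the tip, with the window at (323,418) in the crop against the predicted pin at (373–460, 410–467). I'll shift 2.6 mm sideways and feel inward.

>>> jog_arm(increments=[{"tx": -2.6, "ty": 0, "tz": 0.4, "wx": 0.001, "wy": -0.002, "wz": 0.003, "gripper": 0.0}, {"tx": -2.6, "ty": -5, "tz": 0.4, "wx": 0.001, "wy": -0.002, "wz": 0.003, "gripper": 0.0}, {"tx": -2.6, "ty": -12, "tz": 0.4, "wx": 0.001, "wy": -0.002, "wz": 0.003, "gripper": 0.0}, {"tx": -2.6, "ty": -19, "tz": 0.4, "wx": 0.001, "wy": -0.002, "wz": 0.003, "gripper": 0.0}, {"tx": -2.6, "ty": -19, "tz": 0.4, "wx": 0.001, "wy": -0.002, "wz": 0.003, "gripper": 0.0}])

```text
time: 8.57
position: [0.5394, 0.1384, 0.1989]
tool_rot: [1.98, 2.438, -0.003]
ft_force: [0.5, 0.2, -2.9]
grip_width: 0.092
grip_force: 25.0
```

```bash
cat > f.py <<'E'
from h import *
F=[];W=[]
B=np.array([.4748,.1467]);c,sn=np.cos(.2063),np.sin(.2063)
for _ in range(4):
    vision.get_image("side");st=ctrl.get_state();F.append(st["ft_force"])
f=np.mean(F,0);w=R.from_rotvec(st["tool_rot"]).apply([0,0,.031])+st["position"];d=w[:2]-B
print("win",np.round([c*d[0]+sn*d[1],-sn*d[0]+c*d[1],w[2]],4),"F bracket axes",np.round([c*f[0]+sn*f[1],-sn*f[0]+c*f[1],f[2]],2),"T",st["torque"].round(2),"rot",st["tool_rot"].round(3),"t",st["time"])
E
python3 f.py
```

```text
win [ 0.0634 -0.0217  0.1682] F bracket axes [ 0.13 -0.47 -2.56] T [ 0.01 -0.11 -0.01] rot [1.981 2.437 0.   ] t 8.7667
```

>>> jog_arm(increments=[{"tx": 0.3, "ty": -5, "tz": 0, "wx": 0, "wy": 0, "wz": 0, "gripper": 0.0}, {"tx": 0.3, "ty": -10, "tz": 0, "wx": 0, "wy": 0, "wz": 0, "gripper": 0.0}, {"tx": 0.3, "ty": -15, "tz": 0, "wx": 0, "wy": 0, "wz": 0, "gripper": 0.0}, {"tx": 0.3, "ty": -20, "tz": 0, "wx": 0, "wy": 0, "wz": 0, "gripper": 0.0}, {"tx": 0.3, "ty": -24, "tz": 0, "wx": 0, "wy": 0, "wz": 0, "gripper": 0.0}])

```text
time: 9.18
position: [0.5168, 0.1338, 0.1989]
tool_rot: [1.981, 2.437, -0.001]
ft_force: [-0.3, -0.9, -3.2]
grip_width: 0.089
grip_force: 25.0
```

```bash
python3 f.py
```

```text
win [ 0.0393 -0.0214  0.1681] F bracket axes [ 0.14  0.28 -3.04] T [-0.01 -0.15  0.04] rot [ 1.981  2.437 -0.   ] t 9.3833
```

>>> jog_arm(increments=[{"tx": 0, "ty": -3, "tz": 0, "wx": 0, "wy": 0, "wz": 0, "gripper": 0.0}, {"tx": 0, "ty": -5, "tz": 0, "wx": 0, "wy": 0, "wz": 0, "gripper": 0.0}, {"tx": 0, "ty": -7, "tz": 0, "wx": 0, "wy": 0, "wz": 0, "gripper": 0.0}, {"tx": 0, "ty": -9, "tz": 0, "wx": 0, "wy": 0, "wz": 0, "gripper": 0.0}, {"tx": 0, "ty": -9, "tz": 0, "wx": 0, "wy": 0, "wz": 0, "gripper": 0.0}])

```text
time: 9.8
position: [0.5093, 0.1321, 0.1992]
tool_rot: [1.98, 2.436, 0.002]
ft_force: [3.0, 0.7, -3.8]
grip_width: 0.09
grip_force: 25.0
```

```bash
python3 f.py
```

```text
win [ 0.0308 -0.0214  0.1681] F bracket axes [ 3.8  -0.53 -3.61] T [ 0.09 -1.07  0.12] rot [1.981e+00 2.437e+00 1.000e-03] t 10.0
```

>>> jog_arm(increments=[{"tx": 0, "ty": 2, "tz": 0, "wx": 0, "wy": 0, "wz": 0, "gripper": 0.0}, {"tx": 0, "ty": 3, "tz": 2, "wx": 0, "wy": 0, "wz": 0, "gripper": 0.0}, {"tx": 0, "ty": 3, "tz": 4, "wx": 0, "wy": 0, "wz": 0, "gripper": 0.0}, {"tx": 0, "ty": 3, "tz": 6, "wx": 0, "wy": 0, "wz": 0, "gripper": 0.0}, {"tx": 0, "ty": 3, "tz": 8, "wx": 0, "wy": 0, "wz": 0, "gripper": 0.0}])

```text
time: 10.42
position: [0.5115, 0.1328, 0.1907]
tool_rot: [1.981, 2.438, -0.001]
ft_force: [2.0, 0.3, -1.9]
grip_width: 0.088
grip_force: 25.0
```

```bash
python3 f.py
```

```text
win [ 0.0329 -0.0212  0.1596] F bracket axes [ 1.53  0.01 -3.24] T [ 0.14 -0.51  0.06] rot [ 1.981e+00  2.438e+00 -1.000e-03] t 10.6167
```

>>> jog_arm(increments=[{"tx": 0, "ty": 0.5, "tz": 0.5, "wx": 0, "wy": 0, "wz": 0, "gripper": 0.0}, {"tx": 0, "ty": 0.5, "tz": 1, "wx": 0, "wy": 0, "wz": 0, "gripper": 0.0}, {"tx": 0, "ty": 0.5, "tz": 1.5, "wx": 0, "wy": 0, "wz": 0, "gripper": 0.0}, {"tx": 0, "ty": 0.5, "tz": 2, "wx": 0, "wy": 0, "wz": 0, "gripper": 0.0}, {"tx": 0, "ty": 0.5, "tz": 2, "wx": 0, "wy": 0, "wz": 0, "gripper": 0.0}])

```text
time: 11.03
position: [0.5121, 0.1328, 0.1889]
tool_rot: [1.981, 2.437, -0.001]
ft_force: [1.1, -0.1, -1.3]
grip_width: 0.091
grip_force: 25.0
```

```bash
python3 f.py
```

```text
win [ 0.0337 -0.0213  0.1579] F bracket axes [ 1.13  0.5  -2.84] T [ 0.02 -0.36  0.02] rot [ 1.981e+00  2.437e+00 -1.000e-03] t 11.2333
```

>>> jog_arm(increments=[{"tx": 0, "ty": 0, "tz": 0.5, "wx": 0, "wy": 0, "wz": 0, "gripper": 0.0}, {"tx": 0, "ty": 0, "tz": 1, "wx": 0, "wy": 0, "wz": 0, "gripper": 0.0}, {"tx": 0, "ty": 0, "tz": 1.5, "wx": 0, "wy": 0, "wz": 0, "gripper": 0.0}, {"tx": 0, "ty": 0, "tz": 2, "wx": 0, "wy": 0, "wz": 0, "gripper": 0.0}, {"tx": 0, "ty": 0, "tz": 2, "wx": 0, "wy": 0, "wz": 0, "gripper": 0.0}])

```text
time: 11.65
position: [0.5125, 0.1329, 0.1874]
tool_rot: [1.981, 2.437, 0.001]
ft_force: [0.6, -0.6, 1.8]
grip_width: 0.091
grip_force: 25.0
```

```bash
python3 f.py
```

```text
win [ 0.034  -0.0213  0.1562] F bracket axes [ 0.95 -0.16  2.91] T [ 0.   -0.32 -0.01] rot [1.981 2.437 0.   ] t 11.85
```

The pin now carries the gauge: Fz went from -2.8 N to +2.9 N. I'll ease up slightly and release.

>>> jog_arm(increments=[{"tx": 0, "ty": 0.3, "tz": -0.8, "wx": 0, "wy": 0, "wz": 0, "gripper": 0.0}, {"tx": 0, "ty": 0.3, "tz": -0.8, "wx": 0, "wy": 0, "wz": 0, "gripper": 0.1}, {"tx": 0, "ty": 0.3, "tz": -0.8, "wx": 0, "wy": 0, "wz": 0, "gripper": 0.2}, {"tx": 0, "ty": 0.3, "tz": -0.8, "wx": 0, "wy": 0, "wz": 0, "gripper": 0.3}, {"tx": 0, "ty": 0.3, "tz": -0.8, "wx": 0, "wy": 0, "wz": 0, "gripper": 0.4}], grip_force=5)

```text
time: 12.27
position: [0.5119, 0.1327, 0.1872]
tool_rot: [-1.981, -2.438, 0.002]
ft_force: [-0.3, 0.7, -0.2]
grip_width: 0.246
grip_force: 0.0
```

```bash
python3 f.py; python3 -c "
from h import *
print(ctrl.get_state()['grip_width'])
for t in('gauge','gauge_window'): print(vision.spot_in('side',t)[:2])"
```

```text
win [ 0.0338 -0.0213  0.1566] F bracket axes [ 0.35 -0.04  0.02] T [-0.02 -0.05  0.04] rot [ 1.981e+00  2.438e+00 -1.000e-03] t 12.4667
0.3728738814223073
[{'bbox': [195.3, 233.2, 239.9, 343.8], 'conf': 0.97}]
[{'bbox': [193.0, 235.8, 239.0, 341.7], 'conf': 0.87}]
```

>>> jog_arm(increments=[{"tx": 0, "ty": 0, "tz": 0, "wx": 0, "wy": 0, "wz": 0, "gripper": 0.6}, {"tx": 0, "ty": 0, "tz": -10, "wx": 0, "wy": 0, "wz": 0, "gripper": 0.6}, {"tx": 0, "ty": 0, "tz": -35, "wx": 0, "wy": 0, "wz": 0, "gripper": 0.6}, {"tx": 0, "ty": 0, "tz": -65, "wx": 0, "wy": 0, "wz": 0, "gripper": 0.6}, {"tx": 0, "ty": 0, "tz": -95, "wx": 0, "wy": 0, "wz": 0, "gripper": 0.6}])

```text
time: 12.98
position: [0.512, 0.133, 0.2843]
tool_rot: [1.981, 2.438, -0.001]
ft_force: [0.4, -0.9, 0.9]
grip_width: 0.584
grip_force: 0.0
```

>>> jog_arm(increments=[{"tx": 0, "ty": 0, "tz": 0, "wx": 0, "wy": 0, "wz": 0, "gripper": 0.6}, {"tx": 0, "ty": 0, "tz": 0, "wx": 0, "wy": 0, "wz": 0, "gripper": 0.6}, {"tx": 0, "ty": 0, "tz": 0, "wx": 0, "wy": 0, "wz": 0, "gripper": 0.6}, {"tx": 0, "ty": 0, "tz": 0, "wx": 0, "wy": 0, "wz": 0, "gripper": 0.6}, {"tx": 0, "ty": 0, "tz": 0, "wx": 0, "wy": 0, "wz": 0, "gripper": 0.6}])

```text
time: 13.4
position: [0.5118, 0.1327, 0.2816]
tool_rot: [-1.981, -2.437, 0.003]
ft_force: [-0.8, 0.1, 0.2]
grip_width: 0.598
grip_force: 0.0
```

```bash
python3 - <<'E'
from h import *
B=np.array([.4748,.1467]);c,s=np.cos(.2063),np.sin(.2063)
for _ in range(2):
    im=vision.get_image("side");print(vision.spot_in("side","gauge")[:2])
    for _ in range(4):vision.get_image("side")
L=np.array([(a,b-.0213,z+.059) for a in(.030,.038) for b,z in((-.045,0),(.045,0),(.045,.125),(.025,.165),(-.025,.165),(-.045,.125))])
p=proj(im,L@np.array([[c,s,0],[-s,c,0],[0,0,1]])+[*B,0]);print("expected",p.min(0).round(1),p.max(0).round(1),ctrl.get_state()["time"])
E
```

```text
[{'bbox': [195.4, 230.9, 237.6, 343.0], 'conf': 0.67}, {'bbox': [191.3, 258.5, 286.8, 403.5], 'conf': 0.65}]
[{'bbox': [196.4, 229.3, 238.5, 342.1], 'conf': 0.92}]
expected [195.2 231. ] [246.3 343.4] 14.0
```

The gauge's box, about (196,230)–(238,342), matches the expected hanging pose and is steady. Handing in.

```bash
python3 -c "
from bench import ctrl
print(ctrl.close_job())"
```

```text
the job is handed in; nothing more can be done
None
```

The gauge is hanging by its window on the hook with its marked face outward, the gripper is clear of it, and the job was handed in at about 14 s; the hand-in returned no verdict.

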